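# Take the test kiln from candling to full fire

## Robot

A 6-joint arm with a two-finger parallel gripper is mounted at the origin on the work surface; the furniture and walls round the work are solid. World frame = base frame: x ahead of the robot, y to its left, z up, the work surface at z = 0. Lengths are in m, angles in degrees, forces in N, time in s.
With the tool pointing down it reaches from about 0.275 to 0.825 m from the base axis. Payload 5.2 kg.
Tool frame: the origin (TCP) lies at the very end of the fingers, on their centre line; the grasp point (between the pads) lies 19 mm behind it; z points along the fingers, y is the line along which they close (so a half turn about z gives the same grasp; the last joint's range is limited). The gripper opens to 93 mm and grips with 3 to 60 N. Pads are 15 mm wide; open, the fingers measure 128 mm over their backs; the gripper's body (75 mm by 188 mm) begins 65 mm behind the grasp point.
Start: joints at [-85.99, 14.817, 87.949, -0, 77.235, -11.62], TCP at [0.148, -0.53, 0.219] pointing down, gripper open.
Joint ranges: [-179.93, 179.93], [-52.35, 119.4], [10.71, 147.94], [-69.91, 249.91], [12.55, 155.21], [-178.61, 178.61]. Speed limits (degrees/s): [147.25, 147.25, 180, 180, 180, 180].

## Interface

Orientations are given as [roll, pitch, yaw] about the fixed x, y, z axes, in that order (R = Rz(yaw) Ry(pitch) Rx(roll)).
In Python, from plant import telemetry, viewer, r gives the robot as it stands.
- The arm moves only by the tool apply_moves, never from a script. Its argument "series" is text: rows parted by semicolons, each of 4 numbers parted by spaces: the shift along the tool's x, y, z in m, then the turn about the tool's z in degrees. In form: tx ty tz turn; .... A call has 1 to 8 rows; each row is the pose to reach, as a shift and turn from the pose commanded when the call began, along the tool's axes at that moment; what a row does not reach only later rows make up. A row lasts 1/12 s, in which the tool goes at most 41.7 mm and 7.16 degrees, less where a joint would pass 70% of its speed; a pose out of reach is approached as far as the arm can. A call with a gripper value outside its range is refused whole. "claw" is the opening, from -1 (shut) to 1 (fully open), set as the call begins (left out, the last holds). The fingers move at their own pace and stop on an object; "grip_force" is the grip in N (left out, the last holds). Time passes only in rows, so rows that repeat a pose let the fingers close. It gives the time, the measured TCP pose, the force, the opening and the grip force at its end, in the units of the state.
- telemetry.sense(): the state, without advancing time (a new reading comes with each control period).
- viewer.grab_frame(name): name is "side" or "top"; returns a dict with "color" (420x560x3 uint8, blue, green, red), "fx", "fy", "cx", "cy" (pixels), "world_to_cam" (4x4, takes a point from world to camera coordinates). Camera axes: x right, y up, looking along -z (the intrinsics and any distortion apply to the point x, -y, -z); pixel columns grow to the right and rows downward; lengths in m; the calibration is good to about 2 mm. A picture is of the moment at which its call begins. There is no depth.
- r.sign_off(): hands the job in; it is judged then, once.
The state is a dict: "clock": time; "q": joint angles; "dq": joint speeds; "tau": joint torques, N m; "position": TCP position; "eef_rot": TCP orientation; "force": force on the tool from outside, world axes, zero at the start; "ft_torque": the same for the moment, N m; "finger_gap": opening from 0.0 (shut) to 1.0 (fully open); "grip_force": force on a finger pad.
Only numpy, scipy, OpenCV 4.12 (cv2) and the standard library are available. Lean on these libraries where they do the work, as an engineer would, in place of code of your own. Each camera call takes 0.05 s, during which the arm holds its last target. There are 200 camera calls.

## Task

The test kiln has dried its load with the lid propped ajar and now has to go to full fire. First clear away the pot that stands on the kiln's grey heat mat (move it right off the mat, upright on the bench) and take out the fireclay prop and lay it gently flat in the wooden tray (it is brittle: do not drop it), so that the lid comes down shut. Then press the selector knob down (never force it round unpressed), turn it clockwise from low (one yellow dot) to high (three red dots) and let it spring back up; leave the green beaker where it is.

Things in the scene. Friction and masses are not known exactly. Their poses are not given: they have to be found in the camera images.
- kiln: bench-top test kiln, fixed to the bench; origin on the bench under the middle of its brick body, axes: x to the back (hinge side), y to its left, z up. Steel-jacketed body 230 (x) by 240 (y) mm, rim 150 mm above the bench. On its front is a dark control box: x from -222 to -118 mm, y from -75 to 75 mm, top at 118 mm; the selector stands on that top.
- mat_center (a point): centre of the thin grey heat mat under the kiln (flush with the bench, 375 mm along kiln x by 380 mm along kiln y; no obstacle); axes as the kiln's, at kiln [-67.5, -25, 0] mm
- lid (a joint): hinge of the kiln lid along the back edge: 0 = shut, about 0.14 rad at the start, propped. The lid is a slab 234 by 244 by 31 mm, it lies on the rim, so its top is 181 mm above the bench when shut; a small wooden lift handle 62 mm long stands 20 mm out from its front edge near the right corner; its damped hinge lets it sink by itself in about a second when nothing holds it up
- lid_front (a point): middle of the upper front edge of the lid
- prop: cream fireclay kiln post, a bar 30 (x) by 160 (y) by 28 (z) mm, about 0.15 kg; origin in the centre of its underside. It lies along kiln y on the rim of the front wall, under the lid, and sticks out about 50 to 65 mm past the kiln's left (+y) face
- tray: open wooden tray, fixed, 150 (x) by 220 (y) by 30 mm, walls 8 mm, inner floor 8 mm above the bench; origin under its middle. A fixed spare post 26 by 170 mm, top at 34 mm, lies along the +x wall (x from 37 to 63 mm)
- tray_space (a point): middle of the free floor of the tray (8 mm above the bench), 104 mm wide in tray x and 204 mm in tray y; the prop fits here lying along tray y
- selector (a joint): angle of the selector knob, growing clockwise seen from above: 0 = off (white ring), 0.698 = low (one yellow dot, the start), 1.396 = medium (two orange dots), 2.094 = high (three red dots). When the knob is up a key locks it in a notch with 0.08 rad of play each way; it turns only while pressed down more than 7 mm, and it springs up again only over a notch (within 0.08 rad)
- selector_press (a joint): how far the selector is pressed down: 0 = up, 0.011 m = fully down; the spring takes 3.5 N to start and 13 N fully down
- selector_grip (a point): centre of the selector's bar grip: the bar is 64 mm long (point x, the end with the white line is the pointer), 14 mm wide (point y), 30 mm high (from 15 mm below to 15 mm above this point); under the bar is a round skirt of 34 mm radius, its top 15 mm below this point, on which fingertips beside the bar can press. The axis is vertical
- blue_jar: white glaze jar with a blue lid, 66 mm across, 87 mm high, about 0.24 kg; origin in the centre of its underside. One of blue_jar, brown_jar and bisque_cup stands on the heat mat to the right (-y) of the kiln; the other two stand elsewhere on the bench
- brown_jar: white glaze jar with a brown lid, 66 mm across, 87 mm high, about 0.24 kg; origin in the centre of its underside
- bisque_cup: pinkish unglazed cup, 68 mm across the rim, 56 mm high, open, about 0.18 kg; origin in the centre of its underside
- beaker: green celadon beaker, 72 mm across, 78 mm high; a bystander, origin in the centre of its underside

How it is judged:
By the outcome, as a careful person would: the job done as asked, in the order asked, and still so for the second after the job is handed in, with the robot touching nothing.
It also fails if it takes over 72 s, if anything falls off the work surface, if the arm or the gripper's body presses on something with over 40 N, if the wrist force passes 120 N, or if a joint passes its speed limit or range.

## Working session

There is one attempt and no reset: what is moved stays moved. The work goes in short steps, Python scripts to look and compute and a tool call to move; the robot and the scene stay as the last step left them, time stands still between calls to the robot, and variables do not carry over. Pictures are saved under pics/ and viewed, at most 10 in all, crops included, and the job is handed in when it is done.

Besides the shell and the picture viewer there is one more tool, called after "Call:" by a JSON object that holds its "fn" and its "kwargs". apply_moves: Moves the arm, as the interface text tells. Its arguments: {"type":"object","properties":{"series":{"type":"string"},"claw":{"type":"number"},"grip_force":{"type":"number"}},"required":["series"]}

```bash
mkdir -p pics; ls; python3 - <<'E'
from plant import telemetry, viewer, r
import cv2
s=telemetry.sense();print(s)
for n in("side","top"):
    f=viewer.grab_frame(n);cv2.imwrite(f"pics/{n}0.png",f["color"]);print(n,f["fx"],f["fy"],f["cx"],f["cy"],f["world_to_cam"],[k for k in f])
E
```

```text
pics
{'clock': 0.0, 'q': array([-8.59876634e+01,  1.48587592e+01,  8.80102013e+01,  2.69185903e-04,
        7.72352263e+01, -1.16203284e+01]), 'dq': array([-0.03063498, -0.00049157,  0.05602358,  0.11289793,  0.03099268,
        0.03709432]), 'tau': array([ 5.72716344e-04, -4.37302887e+01, -2.84001911e+01,  7.19392695e-02,
        4.14792658e-02, -1.48492359e-04]), 'position': array([ 0.14818635, -0.52909531,  0.21782855]), 'eef_rot': array([-1.79898001e+02, -2.12429236e-02,  1.56325864e+01]), 'force': array([-0.6876183 ,  0.8441892 ,  0.40112565]), 'ft_torque': array([-0.00702813, -0.00791629,  0.00028188]), 'grip_force': 0.0, 'finger_gap': 1.0009909769924321}
side 443.2094037336011 443.2094037336011 276.5561966000538 207.014225569535 [[-0.99562475  0.0933089  -0.00498043  0.5166861 ]
 [-0.06019691 -0.59972248  0.79794065 -0.09976644]
 [ 0.07146809  0.79474927  0.60271545 -1.38373206]
 [ 0.          0.          0.          1.        ]] ['color', 'fx', 'fy', 'cx', 'cy', 'world_to_cam']
top 526.8437219782325 526.8437219782325 277.95491014655494 204.60863423724197 [[ 0.02327771 -0.99966157  0.0116141  -0.04256108]
 [ 0.98839133  0.02475681  0.14989892 -0.51851792]
 [-0.15013572  0.00798997  0.98863311 -1.52869522]
 [ 0.          0.          0.          1.        ]] ['color', 'fx', 'fy', 'cx', 'cy', 'world_to_cam']
```

View pics/top0.png

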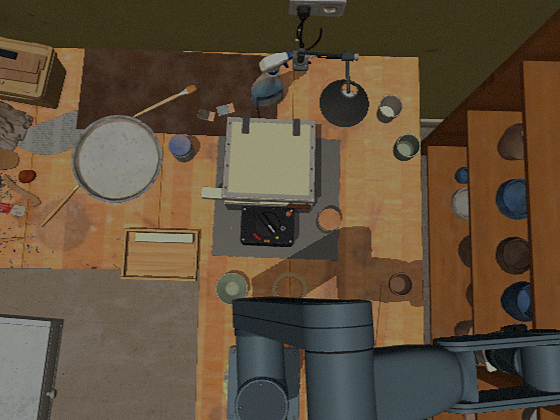

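View pics/side0.png

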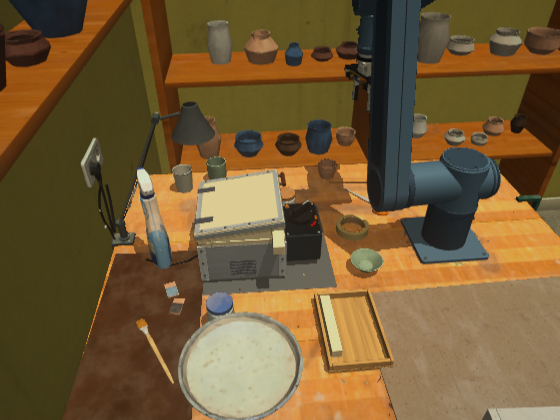

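```bash
cat > h.py <<'E'
import numpy as np, cv2
K=dict(side=(443.2094037336011,276.5561966,207.01422557),top=(526.8437219782,277.95491015,204.608634237))
W=dict(side=np.array([[-0.99562475,0.0933089,-0.00498043,0.5166861],[-0.06019691,-0.59972248,0.79794065,-0.09976644],[0.07146809,0.79474927,0.60271545,-1.38373206]]),
top=np.array([[0.02327771,-0.99966157,0.0116141,-0.04256108],[0.98839133,0.02475681,0.14989892,-0.51851792],[-0.15013572,0.00798997,0.98863311,-1.52869522]]))
def ray(n,u,v):
    f,cx,cy=K[n];M=W[n];R=M[:,:3]
    return -R.T@M[:,3], R.T@np.array([(u-cx)/f,-(v-cy)/f,-1.])
def onz(n,u,v,z):
    o,d=ray(n,u,v);return o+d*(z-o[2])/d[2]
def proj(n,p):
    f,cx,cy=K[n];c=W[n][:,:3]@p+W[n][:,3];return np.array([cx+f*c[0]/-c[2],cy-f*c[1]/-c[2]])
E
python3 - <<'E'
import cv2,numpy as np
t=cv2.imread('pics/top0.png');s=cv2.imread('pics/side0.png')
a=cv2.resize(t[110:310,190:420],None,fx=3.4,fy=3,interpolation=cv2.INTER_CUBIC)
cv2.imwrite('pics/c1.png',cv2.resize(t[110:310,160:420],None,fx=3,fy=3,interpolation=cv2.INTER_CUBIC))
cv2.imwrite('pics/c2.png',cv2.resize(s[150:350,180:400],None,fx=3,fy=3,interpolation=cv2.INTER_CUBIC))
E
```

```text
(no output)
```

View pics/c1.png

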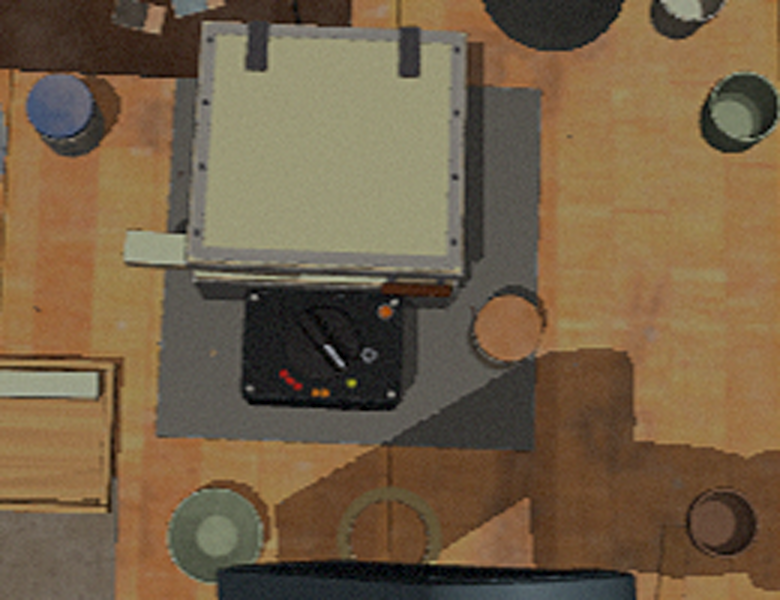

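View pics/c2.png

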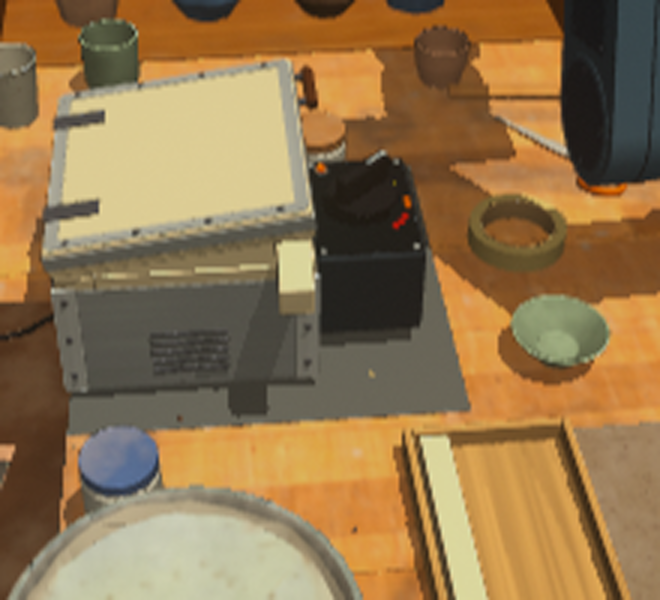

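```bash
python3 - <<'E'
from h import *
np.set_printoptions(precision=4,suppress=True)
c=lambda x,y,z:onz('top',160+(x+.5)/3-.5,110+(y+.5)/3-.5,z)
m=[c(541,88,0),c(531,450,0),c(157,436,0),c(177,75,0)]
for a in m:print('mat',a)
print([np.linalg.norm(m[i]-m[i-1]) for i in range(4)], np.mean(m,0))
# box top corners
b=[c(249,292,.118),c(409,300,.118),c(401,409,.118),c(244,400,.118)]
print('box',b,[np.linalg.norm(b[i]-b[i-1]) for i in range(4)])
ex=(m[0]-m[1]+m[3]-m[2]);yaw=np.arctan2(ex[1],ex[0]);print('yaw',np.degrees(yaw))
ey=(m[3]-m[0]+m[2]-m[1]);print('yaw2',np.degrees(np.arctan2(-ey[0],ey[1])))
print('jar top',c(507,326,.087));print('blue',c(61,106,.087),'cup',c(720,521,.056),'beaker',c(740,107,.078))
print('prop end corners',c(124,230,.178),c(127,264,.178))
print('tray corners',c(123,357,.03),c(109,512,.03))
print('knob bar ends',c(302,312,.163),c(343,367,.163))
t=cv2.imread('pics/top0.png')
h=cv2.cvtColor(t,cv2.COLOR_BGR2HSV)
E
```

```text
mat [ 0.7369 -0.2187  0.    ]
mat [ 0.3623 -0.2108  0.    ]
mat [0.3674 0.1642 0.    ]
mat [0.7407 0.1591 0.    ]
[np.float64(0.37790551158319624), np.float64(0.37461139551395456), np.float64(0.3750018553708281), np.float64(0.373397417018224)] [ 0.5518 -0.0266  0.    ]
box [array([0.4981, 0.07  , 0.118 ]), array([ 0.4943, -0.0806,  0.118 ]), array([ 0.3916, -0.0751,  0.118 ]), array([0.3965, 0.0712, 0.118 ])] [np.float64(0.10166502478907663), np.float64(0.1506682512109027), np.float64(0.10280996107339901), np.float64(0.14637453284118918)]
yaw -0.9930923857268619
yaw2 -0.6766204154975844
jar top [ 0.4759 -0.1764  0.087 ]
blue [0.6815 0.2613 0.087 ] cup [ 0.2959 -0.3865  0.056 ] beaker [ 0.7005 -0.4056  0.078 ]
prop end corners [0.5434 0.1815 0.178 ] [0.5122 0.1774 0.178 ]
tray corners [0.4429 0.1976 0.03  ] [0.2908 0.2044 0.03  ]
knob bar ends [0.4744 0.0185 0.163 ] [ 0.4251 -0.02    0.163 ]
```

```bash
python3 - <<'E'
from h import *
np.set_printoptions(precision=4,suppress=True)
t=cv2.imread('pics/top0.png');s=cv2.imread('pics/side0.png')
def blobs(im,x0,y0,x1,y1,lo,hi,name,mn=4):
    h=cv2.cvtColor(im,cv2.COLOR_BGR2HSV)[y0:y1,x0:x1]
    m=cv2.inRange(h,lo,hi)
    n,l,st,ce=cv2.connectedComponentsWithStats(m)
    for i in range(1,n):
        if st[i,4]>=mn:
            pts=np.argwhere(l==i)[:,::-1].astype(np.float32)+[x0,y0]
            print(name,st[i,4],ce[i]+[x0,y0],cv2.minAreaRect(pts.astype(np.float32)))
print(cv2.cvtColor(t,cv2.COLOR_BGR2HSV)[[192,238,219,217,229],[205,165,329,270,271]], cv2.cvtColor(s,cv2.COLOR_BGR2HSV)[[192,202,235],[288,305,278]])
blobs(t,195,175,223,205,(15,20,110),(40,110,255),'prop',20)
blobs(t,130,228,200,245,(15,20,130),(40,105,255),'spare',40)
blobs(t,312,200,345,238,(5,80,90),(20,200,255),'jartop',60)
blobs(t,255,205,285,240,(0,0,110),(180,60,255),'ptrT',4)
blobs(s,290,195,325,235,(0,0,110),(180,80,255),'ptrS',3)
blobs(s,270,180,300,215,(5,80,90),(20,200,255),'jarS',30)
E
```

```text
[[ 35  42 159]
 [ 33  32 157]
 [ 14 137 145]
 [ 15  15  35]
 [110  13 118]] [[ 15 166 193]
 [ 38  21 136]
 [ 27  72 219]]
prop 222 [211.6757 192.018 ] ((211.49339294433594, 192.09957885742188), (21.618675231933594, 10.643040657043457), 3.814074993133545)
spare 422 [162.5687 237.0024] ((162.99461364746094, 237.19432067871094), (56.20054626464844, 8.330120086669922), 1.5911402702331543)
jartop 585 [333.1829 218.5761] ((331.0, 218.5), (37.0, 26.0), 90.0)
ptrT 13 [271. 228.] ((271.0, 227.99998474121094), (8.40000057220459, 1.2000000476837158), 53.13010025024414)
ptrS 17 [292.4118 200.6471] ((292.0, 200.0), (4.0, 4.0), 90.0)
ptrS 10 [305.5 201.4] ((305.2000427246094, 201.4000244140625), (1.7888542413711548, 5.366563320159912), 63.43495178222656)
ptrS 4 [318.5 231.5] ((318.5, 231.5), (1.0, 1.0), 90.0)
jarS 397 [290.2897 190.539 ] ((289.5, 191.5), (23.0, 19.0), 90.0)
```

```bash
python3 - <<'E'
from h import *
np.set_printoptions(precision=4,suppress=True)
def tri(a,b):
    o1,d1=ray('top',*a);o2,d2=ray('side',*b)
    s=np.linalg.lstsq(np.c_[d1,-d2],o2-o1,rcond=None)[0]
    p,q=o1+d1*s[0],o2+d2*s[1];return (p+q)/2,np.linalg.norm(p-q)
print('ptr',tri((271,228),(305.4,201.4)))
for z in(.15,.16,.165,.17):print(z,onz('top',271,228,z),onz('side',305.4,201.4,z))
a=np.radians(3.814);c=np.array([211.49,192.1])
e=lambda k:onz('top',*(c+k*np.array([np.cos(a),np.sin(a)])),.178)
p,q=e(-10.8-.5),e(10);print('prop end',p,q,np.degrees(np.arctan2((p-q)[0],(p-q)[1])))
a=np.radians(1.6);c=np.array([163,237.2]);p,q=e(-28.5),e(28.5)
a=np.radians(1.6);e2=lambda k:onz('top',*(c+k*np.array([np.cos(a),np.sin(a)])),.034);p,q=e2(-28.5),e2(28.5);print('spare',(p+q)/2,np.linalg.norm(p-q),np.degrees(np.arctan2((p-q)[0],(p-q)[1])))
print('jar',tri((329.0,218.5),(288,192)))
# side-view jar top check
print(proj('side',np.array([.476,-.176,.087])),proj('side',np.array([.476,-.176,0])))
E
```

```text
ptr (array([ 0.4349, -0.0116,  0.1692]), np.float64(0.00047991196348986533))
0.15 [ 0.4372 -0.0116  0.15  ] [ 0.4303 -0.0373  0.15  ]
0.16 [ 0.4361 -0.0116  0.16  ] [ 0.4326 -0.0238  0.16  ]
0.165 [ 0.4356 -0.0116  0.165 ] [ 0.4337 -0.0171  0.165 ]
0.17 [ 0.4351 -0.0116  0.17  ] [ 0.4349 -0.0104  0.17  ]
prop end [0.5295 0.183  0.178 ] [0.527  0.1252 0.178 ] 2.42137180959464
spare [0.4145 0.3068 0.034 ] 0.16795649193063925 0.21268350997154284
jar (array([ 0.4699, -0.1758,  0.0905]), np.float64(0.01033001419323807))
[284.5476 192.6579] [284.3952 213.8186]
```

```bash
cat >> h.py <<'E'
def go(*targets, pose=None):
    "print tool-axis shifts from the present (or given) x,y,z,yaw to each x,y,z,yaw"
    from plant import telemetry
    s=telemetry.sense();P=s['position'];y0=s['eef_rot'][2]
    if pose is not None: P=np.array(pose[:3]);y0=pose[3]
    print('t%.2f'%s['clock'],P.round(4),round(y0,2),'F',s['force'].round(1),'gap',round(s['finger_gap']*93,1),'grip',round(s['grip_force'],1),'q6',s['q'][5].round(1))
    a=np.radians(y0);c,n=np.cos(a),np.sin(a)
    for t in targets:
        d=np.array(t[:3])-P
        print(t,'->',np.round([c*d[0]+n*d[1],n*d[0]-c*d[1],-d[2]],4),round((y0-t[3]+180)%360-180,1))
E
python3 -c "
from h import *
go((.476,-.176,.2,89),pose=(.148,-.53,.219,15.6))"
```

```text
t0.10 [ 0.148 -0.53   0.219] 15.6 F [ 0.1 -0.4 -0.2] gap 93.1 grip 0.0 q6 -11.6
(0.476, -0.176, 0.2, 89) -> [ 0.4111 -0.2528  0.019 ] -73.4
```

Call:
{"fn": "apply_moves", "kwargs": {"series": "0.411 -0.253 0.019 -73.4;0.411 -0.253 0.019 -73.4;0.411 -0.253 0.019 -73.4;0.411 -0.253 0.019 -73.4;0.411 -0.253 0.019 -73.4;0.411 -0.253 0.019 -73.4;0.411 -0.253 0.019 -73.4;0.411 -0.253 0.019 -73.4", "claw": 1, "grip_force": 25}}

```text
clock: 0.77
position: [0.3751, -0.2832, 0.2053]
eef_rot: [-180.0, -0.0, 73.3]
force: [1.1, -1.1, -0.6]
finger_gap: 0.998
grip_force: 0.0
```

```bash
python3 -c "
from h import *
go((.476,-.176,.2,89))"
```

```text
t0.77 [ 0.3751 -0.2832  0.2053] 73.26 F [ 1.1 -1.1 -0.6] gap 92.8 grip 0.0 q6 -33.9
(0.476, -0.176, 0.2, 89) -> [0.1317 0.0657 0.0053] -15.7
```

Call:
{"fn": "apply_moves", "kwargs": {"series": "0.132 0.066 0.005 -15.7;0.132 0.066 0.005 -15.7;0.132 0.066 0.005 -15.7;0.132 0.066 0.005 -15.7;0.132 0.066 0.005 -15.7;0.132 0.066 0.005 -15.7;0.132 0.066 0.005 -15.7"}}

```text
clock: 1.35
position: [0.4756, -0.1785, 0.2002]
eef_rot: [-179.9, 0.0, 88.6]
force: [-0.9, 0.1, 0.7]
finger_gap: 0.998
grip_force: 0.0
```

```bash
python3 - <<'E'
from h import *
from plant import viewer
go((.476,-.176,.04,89))
cv2.imwrite('pics/top1.png',np.hstack([cv2.resize(viewer.grab_frame('top')['color'][140:300,220:400],None,fx=2.2,fy=2.2),cv2.resize(viewer.grab_frame('side')['color'][110:270,210:390],None,fx=2.2,fy=2.2)]))
E
```

```text
t1.35 [ 0.4756 -0.1785  0.2002] 88.65 F [-0.9  0.1  0.7] gap 92.8 grip 0.0 q6 -31.8
(0.476, -0.176, 0.04, 89) -> [0.0026 0.0004 0.1602] -0.4
```

View pics/top1.png

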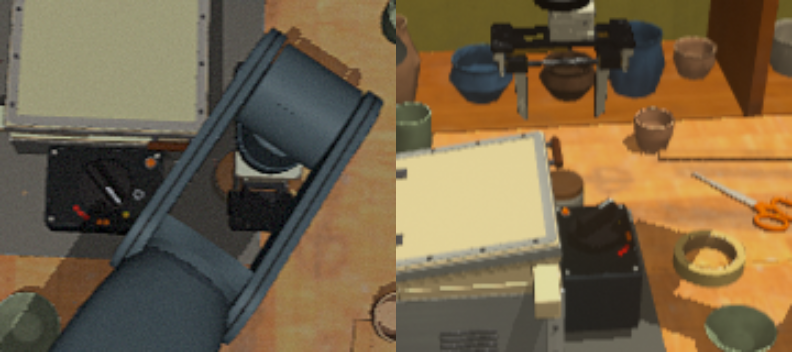

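Call:
{"fn": "apply_moves", "kwargs": {"series": "0.002 0 0.04 -0.4;0.002 0 0.08 -0.4;0.002 0 0.12 -0.4;0.002 0 0.145 -0.4;0.002 0 0.162 -0.4;0.002 0 0.162 -0.4"}}

```text
clock: 1.95
position: [0.4728, -0.176, 0.0351]
eef_rot: [-179.6, -0.2, 88.9]
force: [-1.8, -0.1, 1.0]
finger_gap: 0.999
grip_force: 0.0
```

Call:
{"fn": "apply_moves", "kwargs": {"series": "0 0 0 0;0 0 0 0;0 0 0 0;0 0 0 0;0 0 0 0;0 0 0 0", "claw": -1}}

```text
clock: 2.45
position: [0.4764, -0.1767, 0.0397]
eef_rot: [179.9, 0.1, 89.0]
force: [-2.0, -0.4, 7.2]
finger_gap: 0.703
grip_force: 25.0
```

Call:
{"fn": "apply_moves", "kwargs": {"series": "0 0 -0.015 0;0 0 -0.03 0;-0.03 0 -0.03 0;-0.065 0 -0.03 0;-0.1 0 -0.03 0;-0.135 0 -0.03 0;-0.145 0 -0.03 0;-0.145 0 -0.03 0"}}

```text
clock: 3.12
position: [0.4738, -0.3245, 0.0686]
eef_rot: [179.9, 0.1, 88.8]
force: [0.6, 0.1, -2.0]
finger_gap: 0.706
grip_force: 25.0
```

Call:
{"fn": "apply_moves", "kwargs": {"series": "0 0 0.01 0;0 0 0.02 0;0 0 0.025 0;0 0 0.028 0;0 0 0.03 0;0 0 0.03 0;0 0 0.03 0"}}

```text
clock: 3.7
position: [0.4727, -0.3187, 0.0398]
eef_rot: [-179.9, -0.1, 89.1]
force: [-6.5, 4.4, 15.1]
finger_gap: 0.706
grip_force: 25.0
```

Call:
{"fn": "apply_moves", "kwargs": {"series": "0 0 -0.001 0;0 0 -0.001 0;0 0 -0.001 0;0 0 -0.001 0;0 0 -0.001 0", "claw": 1}}

```text
clock: 4.12
position: [0.4739, -0.321, 0.0393]
eef_rot: [-180.0, -0.0, 89.0]
force: [-1.2, -0.6, -0.4]
finger_gap: 0.986
grip_force: 0.0
```

Call:
{"fn": "apply_moves", "kwargs": {"series": "0 0 -0.02 0;0 0 -0.05 0;0 0 -0.09 0;0 0 -0.13 0;0 0 -0.17 0;0 0 -0.2 0;0 0 -0.22 0;0 0 -0.22 0"}}

```text
clock: 4.78
position: [0.4756, -0.323, 0.265]
eef_rot: [179.6, 0.4, 89.0]
force: [1.2, -0.2, 0.9]
finger_gap: 1.001
grip_force: 0.0
```

```bash
python3 - <<'E'
from h import *
go((.5282,.152,.26,87.6))
E
```

```text
t4.78 [ 0.4756 -0.323   0.265 ] 89.03 F [ 1.2 -0.2  0.9] gap 93.1 grip 0.0 q6 -44.3
(0.5282, 0.152, 0.26, 87.6) -> [0.4758 0.0446 0.005 ] 1.4
```

Call:
{"fn": "apply_moves", "kwargs": {"series": "0.476 0.045 0.005 1.4;0.476 0.045 0.005 1.4;0.476 0.045 0.005 1.4;0.476 0.045 0.005 1.4;0.476 0.045 0.005 1.4;0.476 0.045 0.005 1.4;0.476 0.045 0.005 1.4;0.476 0.045 0.005 1.4", "claw": 0.4}}

```text
clock: 5.45
position: [0.5101, 0.012, 0.2547]
eef_rot: [-179.9, -0.0, 87.6]
force: [1.2, -0.5, -0.1]
finger_gap: 0.702
grip_force: 0.0
```

```bash
python3 - <<'E'
from h import *
go((.5282,.152,.26,87.6))
E
```

```text
t5.45 [0.5101 0.012  0.2547] 87.61 F [ 1.2 -0.5 -0.1] gap 65.3 grip 0.0 q6 -8.8
(0.5282, 0.152, 0.26, 87.6) -> [ 0.1406  0.0123 -0.0053] 0.0
```

Call:
{"fn": "apply_moves", "kwargs": {"series": "0.14 0.012 -0.005 0;0.14 0.012 -0.005 0;0.14 0.012 -0.005 0;0.14 0.012 -0.005 0;0.14 0.012 -0.005 0;0.14 0.012 -0.005 0"}}

```text
clock: 5.95
position: [0.5279, 0.15, 0.2595]
eef_rot: [-179.9, 0.0, 87.8]
force: [0.2, -1.2, 0.0]
finger_gap: 0.697
grip_force: 0.0
```

```bash
python3 - <<'E'
from h import *
from plant import viewer
go((.5282,.152,.154,87.6))
cv2.imwrite('pics/p2.png',np.hstack([cv2.resize(viewer.grab_frame('top')['color'][130:310,160:360],None,fx=2,fy=2),cv2.resize(viewer.grab_frame('side')['color'][100:280,180:380],None,fx=2,fy=2)]))
E
```

```text
t5.95 [0.5279 0.15   0.2595] 87.77 F [ 0.2 -1.2  0. ] gap 64.8 grip 0.0 q6 6.5
(0.5282, 0.152, 0.154, 87.6) -> [0.002  0.0002 0.1055] 0.2
```

View pics/p2.png

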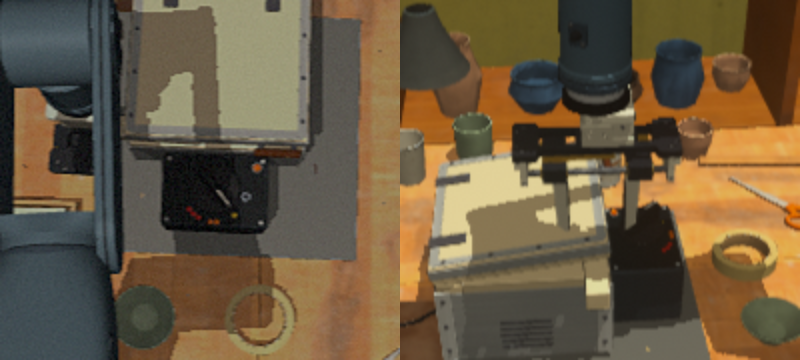

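Call:
{"fn": "apply_moves", "kwargs": {"series": "0.002 0 0.03 0;0.002 0 0.06 0;0.002 0 0.08 0;0.002 0 0.095 0;0.002 0 0.102 0;0.002 0 0.105 0;0.002 0 0.105 0;0.002 0 0.105 0", "grip_force": 45}}

```text
clock: 6.72
position: [0.5294, 0.1508, 0.157]
eef_rot: [179.9, -0.0, 87.6]
force: [-0.4, 1.0, 0.2]
finger_gap: 0.698
grip_force: 0.0
```

Call:
{"fn": "apply_moves", "kwargs": {"series": "0 0 0 0;0 0 0 0;0 0 0 0;0 0 0 0;0 0 0 0;0 0 0 0", "claw": -1}}

```text
clock: 7.22
position: [0.5285, 0.1515, 0.1562]
eef_rot: [-180.0, -0.0, 87.6]
force: [-1.5, -0.2, 0.6]
finger_gap: 0.322
grip_force: 25.5
```

Call:
{"fn": "apply_moves", "kwargs": {"series": "0.005 0 0 0;0.012 0 0 0;0.02 0 0 0;0.028 0 0 0;0.036 0 0 0;0.044 0 0 0;0.052 0 0 0;0.06 0 0 0"}}

```text
clock: 7.88
position: [0.531, 0.2122, 0.156]
eef_rot: [-180.0, 0.0, 87.6]
force: [-0.2, -4.5, 0.4]
finger_gap: 0.323
grip_force: 45.0
```

```bash
python3 - <<'E'
from h import *
go()
E
```

```text
t7.88 [0.531  0.2122 0.156 ] 87.64 F [-0.2 -4.5  0.4] gap 30.0 grip 45.0 q6 13.0
```

Call:
{"fn": "apply_moves", "kwargs": {"series": "0.008 0 0 0;0.016 0 0 0;0.024 0 0 0;0.034 0 0 0;0.046 0 0 0;0.06 0 0 0;0.075 0 0 0;0.085 0 0 0"}}

```text
clock: 8.55
position: [0.5345, 0.2991, 0.1561]
eef_rot: [180.0, -0.1, 87.7]
force: [1.0, 0.4, -0.7]
finger_gap: 0.321
grip_force: 44.9
```

```bash
python3 - <<'E'
from h import *
from plant import viewer
go((.35,.358,.1,89.5))
cv2.imwrite('pics/p3.png',np.hstack([cv2.resize(viewer.grab_frame('top')['color'][130:310,100:300],None,fx=2,fy=2),cv2.resize(viewer.grab_frame('side')['color'][150:370,180:400],None,fx=1.8,fy=1.636)]))
E
```

```text
t8.55 [0.5345 0.2991 0.1561] 87.68 F [ 1.   0.4 -0.7] gap 29.9 grip 44.9 q6 21.0
(0.35, 0.358, 0.1, 89.5) -> [ 0.0514 -0.1868  0.0561] -1.8
```

View pics/p3.png

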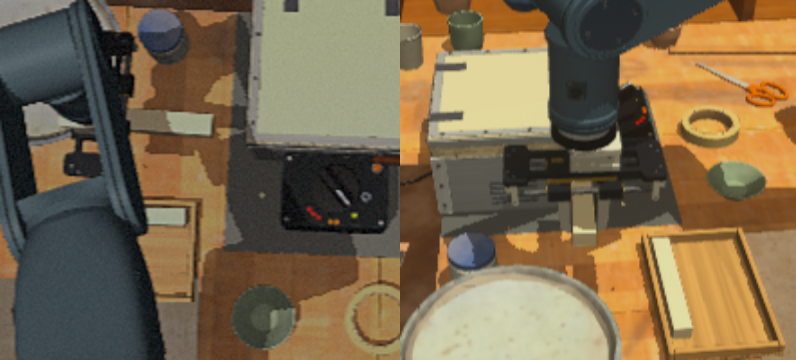

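```bash
python3 - <<'E'
from h import *
print(onz('top',206.5,192.5,.178),onz('top',206.5,192.5,.15))
go((.353,.3585,.11,88.6))
E
```

```text
[0.52672196 0.16583587 0.178     ] [0.53153716 0.16947253 0.15      ]
t8.65 [0.5344 0.2988 0.1559] 87.77 F [ 0.2  0.3 -0.5] gap 29.8 grip 44.9 q6 21.0
(0.353, 0.3585, 0.11, 88.6) -> [ 0.0526 -0.1836  0.0459] -0.8
```

Call:
{"fn": "apply_moves", "kwargs": {"series": "0.01 -0.03 0 0;0.02 -0.065 0 -0.8;0.03 -0.1 0.01 -0.8;0.042 -0.135 0.02 -0.8;0.05 -0.165 0.035 -0.8;0.053 -0.184 0.046 -0.8;0.053 -0.184 0.046 -0.8;0.053 -0.184 0.046 -0.8"}}

```text
clock: 9.32
position: [0.352, 0.3568, 0.1099]
eef_rot: [-180.0, 0.0, 88.5]
force: [1.2, -0.1, -1.0]
finger_gap: 0.32
grip_force: 44.9
```

```bash
python3 - <<'E'
from h import *
from plant import viewer
go((.353,.3585,.02,88.6),(.353,.3585,.014,88.6))
cv2.imwrite('pics/p4.png',np.hstack([cv2.resize(viewer.grab_frame('top')['color'][180:330,90:250],None,fx=2.4,fy=2.4),cv2.resize(viewer.grab_frame('side')['color'][190:390,240:440],None,fx=2,fy=1.8)]))
E
```

```text
t9.32 [0.352  0.3568 0.1099] 88.54 F [ 1.2 -0.1 -1. ] gap 29.8 grip 44.9 q6 34.1
(0.353, 0.3585, 0.02, 88.6) -> [0.0017 0.0009 0.0899] -0.1
(0.353, 0.3585, 0.014, 88.6) -> [0.0017 0.0009 0.0959] -0.1
```

View pics/p4.png

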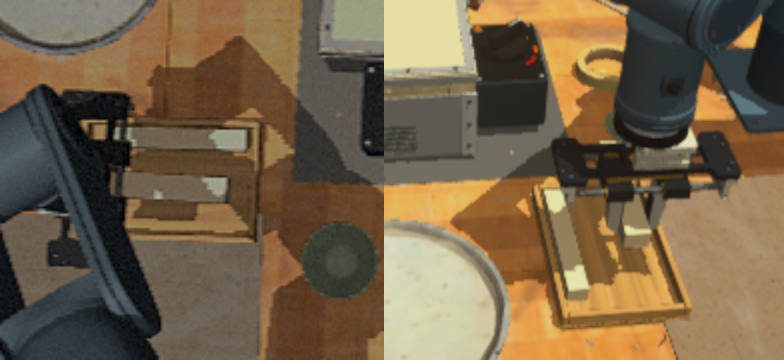

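Call:
{"fn": "apply_moves", "kwargs": {"series": "0.001 0 0.025 0;0.001 0 0.05 0;0.001 0 0.07 0;0.001 0 0.08 0;0.001 0 0.086 0;0.001 0 0.09 0;0.001 0 0.091 0;0.001 0 0.091 0"}}

```text
clock: 10.08
position: [0.3539, 0.3581, 0.0197]
eef_rot: [179.9, -0.0, 88.4]
force: [0.2, -0.0, -1.6]
finger_gap: 0.315
grip_force: 44.9
```

Call:
{"fn": "apply_moves", "kwargs": {"series": "0 0 0.001 0;0 0 0.002 0;0 0 0.003 0;0 0 0.003 0"}}

```text
clock: 10.42
position: [0.3531, 0.3579, 0.0163]
eef_rot: [180.0, -0.0, 88.4]
force: [-0.3, -0.6, -0.9]
finger_gap: 0.32
grip_force: 44.9
```

Call:
{"fn": "apply_moves", "kwargs": {"series": "0 0 0.0007 0;0 0 0.0014 0;0 0 0.002 0;0 0 0.002 0;0 0 0.002 0"}}

```text
clock: 10.83
position: [0.353, 0.3579, 0.0142]
eef_rot: [180.0, -0.0, 88.4]
force: [-0.5, -1.5, 1.5]
finger_gap: 0.318
grip_force: 44.9
```

Call:
{"fn": "apply_moves", "kwargs": {"series": "0 0 0.0005 0;0 0 0.001 0;0 0 0.001 0;0 0 0.001 0"}}

```text
clock: 11.17
position: [0.353, 0.3579, 0.0142]
eef_rot: [180.0, -0.0, 88.4]
force: [-3.8, -2.2, 11.2]
finger_gap: 0.319
grip_force: 44.9
```

Call:
{"fn": "apply_moves", "kwargs": {"series": "0 0 -0.001 0;0 0 -0.001 0;0 0 -0.001 0;0 0 -0.001 0;0 0 -0.001 0;0 0 -0.001 0", "claw": 0.05}}

```text
clock: 11.67
position: [0.3529, 0.3578, 0.0138]
eef_rot: [-180.0, 0.0, 88.4]
force: [-0.1, 0.1, -0.4]
finger_gap: 0.526
grip_force: 0.0
```

Call:
{"fn": "apply_moves", "kwargs": {"series": "0 0 -0.02 0;0 0 -0.05 0;0 0 -0.09 0;0 0 -0.13 0;0 0 -0.17 0;0 0 -0.21 0;0 0 -0.23 0;0 0 -0.23 0"}}

```text
clock: 12.33
position: [0.3554, 0.3594, 0.2497]
eef_rot: [179.5, -0.3, 88.4]
force: [0.4, 1.0, -0.8]
finger_gap: 0.526
grip_force: 0.0
```

```bash
python3 - <<'E'
from h import *
go((.4497,-.001,.22,38))
E
```

```text
t12.33 [0.3554 0.3594 0.2497] 88.43 F [ 0.4  1.  -0.8] gap 49.0 grip 0.0 q6 34.2
(0.4497, -0.001, 0.22, 38) -> [-0.3577  0.1041  0.0297] 50.4
```

Call:
{"fn": "apply_moves", "kwargs": {"series": "-0.358 0.104 0 49.9;-0.358 0.104 0 49.9;-0.358 0.104 0 49.9;-0.358 0.104 0 49.9;-0.358 0.104 0 49.9;-0.358 0.104 0 49.9;-0.358 0.104 0.01 49.9;-0.358 0.104 0.03 49.9"}}

```text
clock: 13.0
position: [0.4374, 0.0352, 0.228]
eef_rot: [179.9, -0.1, 38.1]
force: [1.8, 1.3, 0.5]
finger_gap: 0.527
grip_force: 0.0
```

```bash
python3 - <<'E'
from h import *
go((.4497,-.0005,.22,38.5))
E
```

```text
t13.00 [0.4374 0.0352 0.228 ] 38.14 F [1.8 1.3 0.5] gap 49.0 grip 0.0 q6 41.8
(0.4497, -0.0005, 0.22, 38.5) -> [-0.0123  0.0357  0.008 ] -0.4
```

Call:
{"fn": "apply_moves", "kwargs": {"series": "-0.012 0.036 0.008 -0.4;-0.012 0.036 0.008 -0.4;-0.012 0.036 0.008 -0.4;-0.012 0.036 0.008 -0.4;-0.012 0.036 0.008 -0.4", "grip_force": 20}}

```text
clock: 13.42
position: [0.4492, 0.0029, 0.2194]
eef_rot: [-179.9, 0.0, 39.0]
force: [-0.7, -0.2, 0.6]
finger_gap: 0.526
grip_force: 0.0
```

```bash
python3 - <<'E'
from h import *
from plant import viewer
go((.4497,-.0005,.146,38.5))
cv2.imwrite('pics/p5.png',np.hstack([cv2.resize(viewer.grab_frame('top')['color'][180:270,220:320],None,fx=4,fy=4),cv2.resize(viewer.grab_frame('side')['color'][140:260,260:380],None,fx=3.3,fy=3)]))
E
```

```text
t13.42 [0.4492 0.0029 0.2194] 38.99 F [-0.7 -0.2  0.6] gap 48.9 grip 0.0 q6 37.1
(0.4497, -0.0005, 0.146, 38.5) -> [-0.0017  0.003   0.0734] 0.5
```

View pics/p5.png

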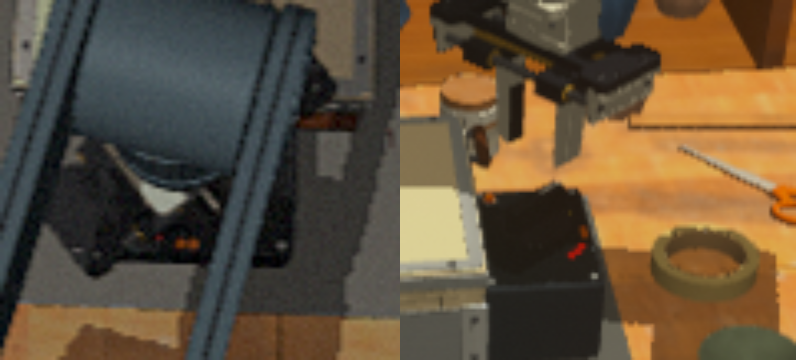

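Call:
{"fn": "apply_moves", "kwargs": {"series": "-0.002 0.003 0.02 0;-0.002 0.003 0.04 0;-0.002 0.003 0.055 0;-0.002 0.003 0.065 0;-0.002 0.003 0.07 0;-0.002 0.003 0.072 0;-0.002 0.003 0.072 0"}}

```text
clock: 14.1
position: [0.45, -0.0012, 0.1479]
eef_rot: [180.0, -0.0, 39.0]
force: [0.2, -0.3, -0.3]
finger_gap: 0.528
grip_force: 0.0
```

```bash
python3 - <<'E'
from h import *
go((.4497,-.0005,.144,38.5))
E
```

```text
t14.10 [ 0.45   -0.0012  0.1479] 39.0 F [ 0.2 -0.3 -0.3] gap 49.1 grip 0.0 q6 36.6
(0.4497, -0.0005, 0.144, 38.5) -> [ 0.0002 -0.0007  0.0039] 0.5
```

Close gently on the bar.

Call:
{"fn": "apply_moves", "kwargs": {"series": "0 0 0.002 0;0 0 0.002 0;0 0 0.002 0;0 0 0.002 0;0 0 0.002 0;0 0 0.002 0", "claw": -1}}

```text
clock: 14.6
position: [0.4491, -0.0008, 0.1457]
eef_rot: [-179.8, -0.0, 38.9]
force: [-4.0, 8.9, 2.7]
finger_gap: 0.151
grip_force: 20.5
```

```bash
python3 - <<'E'
from h import *
from plant import telemetry
go();print(telemetry.sense()['ft_torque'])
E
```

```text
t14.60 [ 0.4491 -0.0008  0.1457] 38.89 F [-4.   8.9  2.7] gap 14.0 grip 20.5 q6 36.6
[1.3034739  0.32948023 0.08015278]
```

Call:
{"fn": "apply_moves", "kwargs": {"series": "0 -0.001 0.002 0;0 -0.0015 0.004 0;0 -0.0015 0.006 0;0 -0.0015 0.008 0;0 -0.0015 0.01 0;0 -0.0015 0.012 0;0 -0.0015 0.012 0"}}

```text
clock: 15.18
position: [0.4492, -0.0005, 0.1348]
eef_rot: [180.0, -0.0, 38.9]
force: [-4.0, 2.8, 11.9]
finger_gap: 0.147
grip_force: 20.0
```

```bash
python3 - <<'E'
from h import *
from plant import telemetry
go();print(telemetry.sense()['ft_torque'])
E
```

```text
t15.18 [ 0.4492 -0.0005  0.1348] 38.93 F [-4.   2.8 11.9] gap 13.6 grip 20.0 q6 36.7
[0.45945383 0.77521926 0.02755618]
```

Call:
{"fn": "apply_moves", "kwargs": {"series": "0 0 0.001 0;0 0 0.001 3;0 0 0.001 7;0 0 0.001 12;0 0 0.001 17;0 0 0.001 22;0 0 0.001 26;0 0 0.001 30", "grip_force": 30}}

```text
clock: 15.85
position: [0.4493, -0.0006, 0.1347]
eef_rot: [180.0, -0.1, 8.7]
force: [-7.2, 4.2, 20.5]
finger_gap: 0.148
grip_force: 30.0
```

```bash
python3 - <<'E'
from h import *
from plant import telemetry
go((.4492,-.0005,.134,-41.1));print(telemetry.sense()['ft_torque'])
E
```

```text
t15.85 [ 0.4493 -0.0006  0.1347] 8.74 F [-7.2  4.2 20.5] gap 13.7 grip 30.0 q6 66.9
(0.4492, -0.0005, 0.134, -41.1) -> [-0.0001 -0.0001  0.0007] 49.8
[0.60399895 1.35985912 0.0091965 ]
```

Call:
{"fn": "apply_moves", "kwargs": {"series": "0 0 0 4;0 0 0 10;0 0 0 16;0 0 0 22;0 0 0 28;0 0 0 34;0 0 0 39;0 0 0 43"}}

```text
clock: 16.52
position: [0.4493, -0.0005, 0.1347]
eef_rot: [-180.0, -0.1, -34.3]
force: [-7.0, 2.2, 20.0]
finger_gap: 0.148
grip_force: 30.0
```

Call:
{"fn": "apply_moves", "kwargs": {"series": "0 0 0 3;0 0 0 5;0 0 0 6.8;0 0 0 6.8;0 0 0 6.8"}}

```text
clock: 16.93
position: [0.4493, -0.0005, 0.1347]
eef_rot: [-180.0, -0.1, -40.9]
force: [-7.5, 2.3, 20.8]
finger_gap: 0.147
grip_force: 30.0
```

```bash
python3 - <<'E'
from h import *
from plant import telemetry
go((.4492,-.0005,.134,-41.1));print(telemetry.sense()['ft_torque'])
E
```

```text
t16.93 [ 0.4493 -0.0005  0.1347] -40.87 F [-7.5  2.3 20.8] gap 13.7 grip 30.0 q6 116.5
(0.4492, -0.0005, 0.134, -41.1) -> [-0.0001  0.      0.0007] 0.2
[ 0.65972643  1.32332183 -0.05402689]
```

Raise gently to let it spring up, then release.

Call:
{"fn": "apply_moves", "kwargs": {"series": "0 0 -0.002 0.2;0 0 -0.004 0.2;0 0 -0.006 0.2;0 0 -0.008 0.2;0 0 -0.01 0.2;0 0 -0.012 0.2;0 0 -0.013 0.2;0 0 -0.013 0.2"}}

```text
clock: 17.6
position: [0.4491, -0.0005, 0.1457]
eef_rot: [-180.0, 0.0, -41.1]
force: [-0.9, 2.7, 1.5]
finger_gap: 0.149
grip_force: 30.0
```

```bash
python3 - <<'E'
from h import *
from plant import telemetry
go();print(telemetry.sense()['ft_torque'])
E
```

```text
t17.60 [ 0.4491 -0.0005  0.1457] -41.08 F [-0.9  2.7  1.5] gap 13.9 grip 30.0 q6 116.7
[0.46913981 0.1058051  0.0213728 ]
```

Knob is up (z 0.1457, as before pressing). Release, rise and move away to check.

Call:
{"fn": "apply_moves", "kwargs": {"series": "0 0 0 0;0 0 0 0;0 0 0 0;0 0 0 0;0 0 0 0", "claw": 0.05}}

```text
clock: 18.02
position: [0.4491, -0.0008, 0.1456]
eef_rot: [180.0, -0.0, -41.1]
force: [0.3, -0.7, 0.9]
finger_gap: 0.458
grip_force: 0.0
```

Call:
{"fn": "apply_moves", "kwargs": {"series": "0 0 -0.015 0;0 0 -0.04 0;0 0 -0.07 0;0 0 -0.1 0;0 0 -0.13 0;0 0 -0.15 0;0 0 -0.15 0"}}

```text
clock: 18.6
position: [0.4513, -0.0013, 0.3003]
eef_rot: [-179.8, -0.4, -41.1]
force: [0.5, -0.2, 0.8]
finger_gap: 0.525
grip_force: 0.0
```

```bash
python3 - <<'E'
from h import *
go((.3,-.3,.3,-41.1))
E
```

```text
t18.60 [ 0.4513 -0.0013  0.3003] -41.07 F [ 0.5 -0.2  0.8] gap 48.8 grip 0.0 q6 116.7
(0.3, -0.3, 0.3, -41.1) -> [8.220e-02 3.246e-01 3.000e-04] 0.0
```

Call:
{"fn": "apply_moves", "kwargs": {"series": "0.082 0.325 0 0;0.082 0.325 0 0;0.082 0.325 0 0;0.082 0.325 0 0;0.082 0.325 0 0;0.082 0.325 0 0;0.082 0.325 0 0;0.082 0.325 0 0"}}

```text
clock: 19.27
position: [0.2965, -0.2991, 0.2949]
eef_rot: [-180.0, 0.0, -41.1]
force: [0.8, -0.2, 0.2]
finger_gap: 0.528
grip_force: 0.0
```

```bash
python3 - <<'E'
from h import *
from plant import viewer
T=viewer.grab_frame('top')['color'];S=viewer.grab_frame('side')['color'];cv2.imwrite('pics/tf.png',T)
cv2.imwrite('pics/p6.png',np.hstack([cv2.resize(T[100:310,110:420],(465,500)),cv2.resize(S[150:370,180:400],(335,500))]))
E
```

```text
(no output)
```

View pics/p6.png

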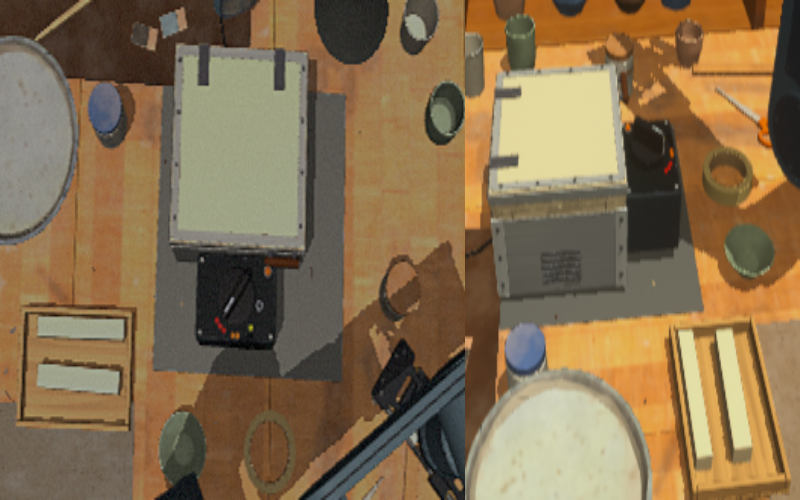

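The picture shows the lid shut and the prop flat in the tray at (80,378). The brown jar stands upright off the mat at (402,285), and the pointer faces the red dots at (222,322).

Call:
{"fn": "apply_moves", "kwargs": {"series": "0 0 0 0;0 0 0 0;0 0 0 0"}}

```text
clock: 19.62
position: [0.2987, -0.2965, 0.2953]
eef_rot: [-180.0, 0.0, -41.0]
force: [-0.8, 1.1, 0.4]
finger_gap: 0.522
grip_force: 0.0
```

```bash
python3 -c "
from plant import r
print(r.sign_off())"
```

```text
the job is handed in; nothing more can be done
None
```

The job was handed in at about 20 s, with no verdict returned: the brown jar is off the mat, the prop lies flat in the tray, the lid is shut, the selector is on high and back up, and the green beaker was not touched.

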